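Sort the infant face masks into the airway tray by size

TASK

Put the four loose infant face masks away in the divided tray, one to a compartment, so that the row runs steadily down in size from the big white mask already in its end compartment to the smallest at the other end. Lay each one cushion down, in the middle of its compartment and lengthwise like it (either end may point away), and let go of it; do not shift the white mask.

Things in the scene. Friction and masses are not known exactly. Their poses are not given: they have to be found in the camera images.
- mask_pink: Smallest of four loose infant face masks, lying cushion down: pink cushion, rigid clear dome. Egg-shaped outline 38 mm wide (its y), 50 mm long (its x; narrower nose end at +x). On the centre of the dome stands a round white connector with a dark mouth, 15 mm across, from 30 to 48 mm above the underside: grip it there. Origin: centre of the underside; z up. 12 to 40 g
- mask_orange: Second smallest of four loose infant face masks, lying cushion down: orange cushion, rigid clear dome. Egg-shaped outline 46 mm wide (its y), 60 mm long (its x; narrower nose end at +x). On the centre of the dome stands a round white connector with a dark mouth, 15 mm across, from 35 to 53 mm above the underside: grip it there. Origin: centre of the underside; z up. 12 to 40 g
- mask_green: Second largest of four loose infant face masks, lying cushion down: green cushion, rigid clear dome. Egg-shaped outline 54 mm wide (its y), 70 mm long (its x; narrower nose end at +x). On the centre of the dome stands a round white connector with a dark mouth, 15 mm across, from 40 to 58 mm above the underside: grip it there. Origin: centre of the underside; z up. 12 to 40 g
- mask_blue: Largest of four loose infant face masks, lying cushion down: blue cushion, rigid clear dome. Egg-shaped outline 62 mm wide (its y), 81 mm long (its x; narrower nose end at +x). On the centre of the dome stands a round white connector with a dark mouth, 15 mm across, from 45 to 63 mm above the underside: grip it there. Origin: centre of the underside; z up. 12 to 40 g
- mask_white: The big infant mask, white cushion, already lying in one END compartment of the tray (at either end): 72 mm wide, 94 mm long, dome to 50 mm, connector 22 mm in diameter up to 68 mm. Loose, to be left where it is. Origin: centre of the underside
- tray: White tray with dark floor, fixed to the table, turned up to 0.12 rad: 110 mm (its x) by 443 mm (its y), five equal compartments in a row along y, 88 mm centre to centre, each 85 mm (y) by 104 mm (x) inside, the middle one at the tray's centre. Walls and dividers 3 mm thick, tops 28 mm above the table, floor 4 mm above it. Origin: centre of the underside
- cell_1: Flat liner pad (dark, 60 by 78 mm) on the floor of one of the four EMPTY compartments; origin: centre of that compartment at floor level (4 mm above the table), axes as the tray's. The number says nothing about which of the four compartments it is
- cell_2: Flat liner pad (dark, 60 by 78 mm) on the floor of one of the four EMPTY compartments; origin: centre of that compartment at floor level (4 mm above the table), axes as the tray's. The number says nothing about which of the four compartments it is
- cell_3: Flat liner pad (dark, 60 by 78 mm) on the floor of one of the four EMPTY compartments; origin: centre of that compartment at floor level (4 mm above the table), axes as the tray's. The number says nothing about which of the four compartments it is
- cell_4: Flat liner pad (dark, 60 by 78 mm) on the floor of one of the four EMPTY compartments; origin: centre of that compartment at floor level (4 mm above the table), axes as the tray's. The number says nothing about which of the four compartments it is
There are look-alikes about, which are no part of the job. Several things have the shape of the mask_pink; the one meant has the colours described above.

How it is judged (in metres and radians):
At the end, for the whole second after the job is handed in: From the white mask on: blue, green, orange, pink, each flat on its compartment's floor and still, its centre within 15 mm along the row and 18 mm lengthwise, long axis within 0.4 rad of the compartment's; white mask moved under 10 mm (x of mask_pink in the frame of tray between -0.018 and 0.018 m and z of each of mask_pink, mask_orange, mask_green, mask_blue in the frame of tray below 0.01 m and angle between each of mask_pink, mask_orange, mask_green, mask_blue, mask_white's own z axis and vertical below 0.15 rad and angle between the x axis of each of mask_pink, mask_orange, mask_green, mask_blue and the x axis of tray, either way round below 0.4 rad and linear speed of each of mask_pink, mask_orange, mask_green, mask_blue below 0.02 m/s and x of mask_orange in the frame of tray between -0.018 and 0.018 m and x of mask_green in the frame of tray between -0.018 and 0.018 m and x of mask_blue in the frame of tray between -0.018 and 0.018 m and distance of mask_white from where it was at the start of the episode below 0.01 m and ((y of mask_white in the frame of tray above 0.1 m and y of mask_pink in the frame of tray between -0.191 and -0.161 m and y of mask_orange in the frame of tray between -0.103 and -0.073 m and y of mask_green in the frame of tray between -0.015 and 0.015 m and y of mask_blue in the frame of tray between 0.073 and 0.103 m) or (y of mask_white in the frame of tray below -0.1 m and y of mask_pink in the frame of tray between 0.161 and 0.191 m and y of mask_orange in the frame of tray between 0.073 and 0.103 m and y of mask_green in the frame of tray between -0.015 and 0.015 m and y of mask_blue in the frame of tray between -0.103 and -0.073 m))); the robot touches nothing.
It fails at once if the white mask already in the tray is shifted by more than 15 mm or tipped (distance of mask_white from where it was at the start of the episode above 0.015 m or angle between mask_white's own z axis and vertical above 0.3 rad).
It also fails if it takes over 102 s, if anything falls off the work surface, if the arm or the gripper's body presses on something with over 40 N, if the wrist force passes 120 N, or if a joint passes its speed limit or range.

ROBOT

A 7-joint arm with a two-finger parallel gripper is mounted at the origin on the work surface. World frame = base frame: x ahead of the robot, y to its left, z up, the work surface at z = 0. Lengths are in mm, angles in rad, forces in N, time in s.
With the tool pointing down it reaches from about 400 to 875 mm from the base axis. Payload 4.4 kg.
Tool frame: the origin (TCP) lies at the very end of the fingers, on their centre line; the grasp point (between the pads) lies 19 mm behind it (ctrl.pinch_z is the z of the grasp point in the tool frame, in mm); z points along the fingers, x is the direction in which the jaws open and shut, and the axes are right-handed (so a half turn about z gives the same grasp; the last joint's range is limited). The gripper opens to 85 mm and grips with 20 to 120 N. Pads are 22 mm wide; open, the fingers measure 114 mm over their backs; the gripper's body (76 mm by 85 mm) begins 54 mm behind the grasp point. The pads swing forward as they close: fully open they stand 13 mm farther back than shut.
Start: joints at [-1.189, 0.628, 0.038, 1.517, -0.027, 0.996, -0.02], TCP at [281.419, 585.936, 231.313] pointing down, gripper open.
Joint ranges: [-3.06, 3.06], [-0.37, 2.12], [-1.25, 1.32], [0.18, 2.47], [-1.1, 4.24], [0.23, 1.98], [-2.94, 2.94]. Speed limits (rad/s): [2.57, 2.57, 3.14, 3.14, 3.14, 3.14, 3.14].

INTERFACE

Orientations are given as [roll, pitch, yaw] about the fixed x, y, z axes, in that order (R = Rz(yaw) Ry(pitch) Rx(roll)).
In Python, from cell import sensors, get_image, order, ctrl gives the robot as it stands.
- The arm moves only by the tool arm_command, never from a script. Its argument "rows" is a list that holds one entry, the list of rows, each a list of 6 numbers: the shift along the tool's x, y, z in mm, then the turn, a rotation vector about the tool's x, y, z in degrees. A call has 1 to 20 rows; each row is the pose to reach, as a shift and turn from the pose commanded when the call began, along the tool's axes at that moment; what a row does not reach only later rows make up. A row lasts 1/12 s, in which the tool goes at most 41.7 mm and 7.16 degrees, less where a joint would pass 70% of its speed; a pose out of reach is approached as far as the arm can. A call with a gripper value outside its range is refused whole. "claw" is the opening, from -1 (shut) to 1 (fully open), set as the call begins (left out, the last holds). The fingers move at their own pace and stop on an object; the grip force is fixed at half the most. Time passes only in rows, so rows that repeat a pose let the fingers close. It gives the time, the measured TCP pose, the force and the opening at its end, in the units of the state.
- sensors.read_state(): the state, without advancing time (a new reading comes with each control period).
- get_image(name): name is "scene" or "top"; returns a dict with "pixels" (400x640x3 uint8, red, green, blue), "z_map" (400x640 float32, mm along the optical axis (not along the pixel's ray), 0 where there is no reading), "K" (3x3 intrinsics, pixels), "k1" (the pictures are not rectified: a ray, as slopes to the right and down, at radius r is drawn at 1 + k1 r^2 times it, then the intrinsics apply), "pose" (4x4, takes a point from camera to world coordinates). Camera axes: x right, y up, looking along -z (the intrinsics and any distortion apply to the point x, -y, -z); pixel columns grow to the right and rows downward; lengths in mm; the calibration is good to about 2 mm. A picture is of the moment at which its call begins.
- order.finish_job(): hands the job in, once; it reports no verdict.
The state is a dict: "clock": time; "qpos": joint angles; "qd": joint speeds; "tau": joint torques, N m; "eef_pos": TCP position; "tool_rot": TCP orientation; "force": force on the tool from outside, world axes, zero at the start; "torque": the same for the moment, N m; "width": finger opening in mm.
Only numpy, scipy, OpenCV 4.12 (cv2) and the standard library are available. Lean on these libraries where they do the work, as an engineer would, in place of code of your own. Each camera call takes 0.05 s, during which the arm holds its last target.

## Working session

There is one attempt and no reset: what is moved stays moved. The work goes in short steps, Python scripts to look and compute and a tool call to move; the robot and the scene stay as the last step left them, time stands still between calls to the robot, and variables do not carry over. Pictures are saved under pics/ and viewed, and the job is handed in when it is done.

Besides the shell and the picture viewer there is one more tool, called after "Emit:" by a JSON object that holds its "api" and its "payload". arm_command: Moves the arm, as the interface text tells. Its arguments: {"type":"object","properties":{"rows":{"type":"array","items":{"type":"array","items":{"type":"array","items":{"type":"number"}}}},"claw":{"type":"number"}},"required":["rows"]}

```bash
ls; mkdir -p pics; python3 - <<'E'
from cell import sensors,get_image,order,ctrl
import cv2,numpy as np,pickle
print(sensors.read_state(), ctrl.pinch_z)
for n in("top","scene"):
    d=get_image(n);cv2.imwrite(f"pics/{n}0.png",d["pixels"][:,:,::-1]);pickle.dump(d,open(f"{n}0.pkl","wb"))
    print(d["K"],d["k1"],d["pose"])
E
```

```text
pics
{'clock': 0.0, 'qpos': array([-1.18883684,  0.62935031,  0.03837919,  1.51839665, -0.02700993,
        0.99634504, -0.02001365]), 'qd': array([-0.0009363 ,  0.00012837, -0.00104565,  0.00062263, -0.0004244 ,
        0.00216901,  0.00137543]), 'tau': array([-2.32614620e-04, -5.63408446e+01,  1.22583356e+00, -1.93441057e+01,
        1.07788263e-02,  1.06957546e-02,  2.34615169e-05]), 'eef_pos': array([281.06934531, 585.35776928, 230.37610473]), 'tool_rot': array([-3.14157485e+00,  1.98372444e-03,  1.12306793e+00]), 'force': array([-0.66543487,  0.66492689, -0.48160891]), 'torque': array([ 0.04635299, -0.04861276, -0.02997097]), 'width': 85.30628956259405} -18.700000000000003
[[429.97049993   0.         318.10535724]
 [  0.         429.97049993 195.42274623]
 [  0.           0.           1.        ]] -0.09309458825233201 [[-6.23755483e-03  9.94324205e-01 -1.06209547e-01  4.54659285e+02]
 [-9.99975504e-01 -6.53951452e-03 -2.49502562e-03 -1.55336003e+01]
 [-3.17542325e-03  1.06191383e-01  9.94340639e-01  1.00345607e+03]
 [ 0.00000000e+00  0.00000000e+00  0.00000000e+00  1.00000000e+00]]
[[372.33504585   0.         325.15185212]
 [  0.         372.33504585 201.06991111]
 [  0.           0.           1.        ]] 0.020405040765690885 [[ 1.70069332e-01 -7.75188050e-01  6.08407684e-01  1.03975894e+03]
 [ 9.85338817e-01  1.42266935e-01 -9.41675913e-02 -6.96507573e+01]
 [-1.35587050e-02  6.15502726e-01  7.88018119e-01  6.78210683e+02]
 [ 0.00000000e+00  0.00000000e+00  0.00000000e+00  1.00000000e+00]]
```

View pics/top0.png

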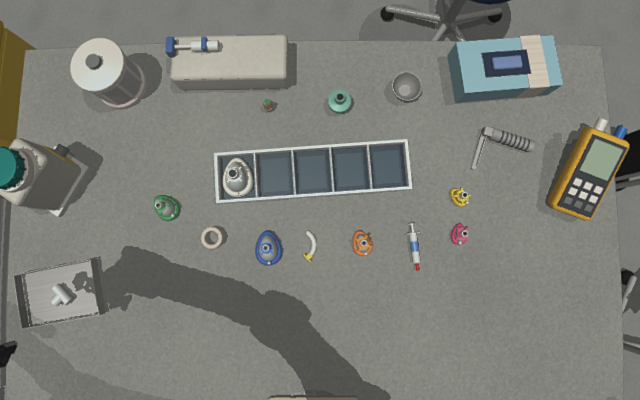

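View pics/scene0.png

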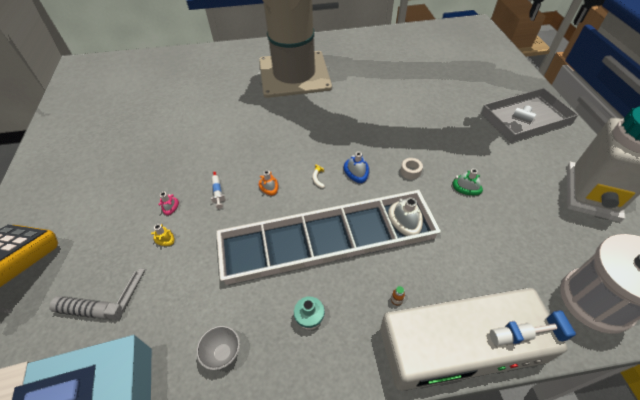

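```bash
cat > h.py <<'E'
import numpy as np,cv2,pickle
def cloud(d):
    K,k1,P,z=d["K"],d["k1"],d["pose"],d["z_map"]
    h,w=z.shape
    v,u=np.mgrid[:h,:w]
    pts=np.stack([u,v],-1).reshape(-1,1,2).astype(float)
    s=cv2.undistortPoints(pts,K,np.array([k1,0,0,0,0.])).reshape(h,w,2)
    C=np.stack([s[...,0]*z,-s[...,1]*z,-z],-1).astype(float)
    return C@P[:3,:3].T+P[:3,3]
def px(d,W):
    P=d["pose"];c=(np.asarray(W,float)-P[:3,3])@P[:3,:3]
    s=c[...,:2]/-c[...,2:];x,y=s[...,0],-s[...,1];f=1+d["k1"]*(x*x+y*y)
    return np.stack([d["K"][0,0]*x*f+d["K"][0,2],d["K"][1,1]*y*f+d["K"][1,2]],-1)
E
python3 - <<'E'
from h import *
d=pickle.load(open("top0.pkl","rb"));W=cloud(d);I=d["pixels"]
T=[]
for n,(u,v) in dict(green=(166,207),blue=(268,248),orange=(362,242),pink=(460,234),yellow=(460,197),teal=(340,100)).items():
    c=cv2.resize(I[v-25:v+25,u-25:u+25],(260,260),interpolation=cv2.INTER_CUBIC);T.append(c)
    sl=(slice(v-25,v+25),slice(u-25,u+25));w=W[sl];m=w[...,2]>6
    hsv=cv2.cvtColor(np.ascontiguousarray(I[sl]),cv2.COLOR_RGB2HSV)
    m2=m&(hsv[...,1]>90)
    p=w[m2];(cx,cy),(a,b),ang=cv2.minAreaRect(p[:,:2].astype(np.float32))
    zt=np.percentile(w[m][:,2],99);top=w[m&(w[...,2]>zt-8)]
    print(n,m2.sum(),"rect",np.round([cx,cy,a,b,ang],1),"zmax",zt.round(1),"top mean",top.mean(0).round(1),len(top))
cv2.imwrite("pics/crops.png",np.vstack([np.hstack(T[:3]),np.hstack(T[3:])])[:,:,::-1])
c=cv2.resize(I[130:215,205:420],None,fx=3.6,fy=3.6,interpolation=cv2.INTER_CUBIC);cv2.imwrite("pics/tray.png",c[:,:,::-1])
E
```

```text
green 197 rect [535.2 342.6  58.5  54.3   9.2] zmax 1003.5 top mean [ 454.7  -15.5 1003.5] 10
blue 353 rect [431.8  61.3 140.9  76.6  78. ] zmax 1003.5 top mean [ 454.7  -15.5 1003.5] 11
orange 262 rect [ 450.1 -113.4   42.    55.1   89.5] zmax 1003.5 top mean [ 454.7  -15.5 1003.5] 11
pink 168 rect [ 469.8 -338.    33.6   44.8   86.2] zmax 1003.5 top mean [ 454.7  -15.5 1003.5] 9
yellow 210 rect [ 518.7 -187.4   45.5  364.    13.3] zmax 1003.5 top mean [ 454.7  -15.5 1003.5] 11
teal 0 rect [0. 0. 0. 0. 0.] zmax 1003.5 top mean [ 454.7  -15.5 1003.5] 12
```

View pics/crops.png

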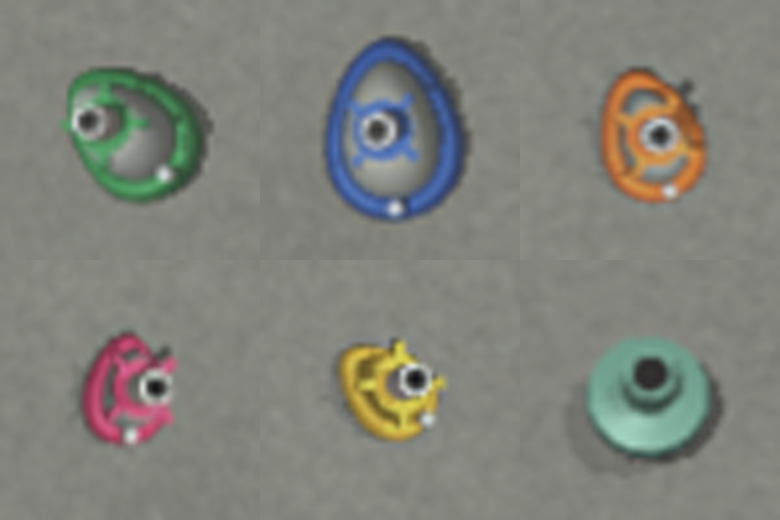

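View pics/tray.png

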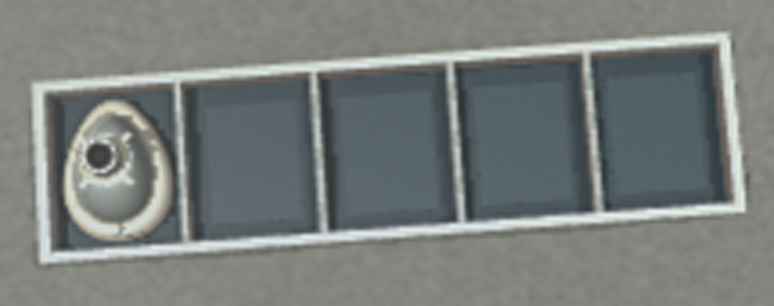

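```bash
cat >> h.py <<'E'
def ray(d,u,v,h):
    s=cv2.undistortPoints(np.array([[[u,v]]],float),d["K"],np.array([d["k1"],0,0,0,0.])).ravel()
    P=d["pose"];r=P[:3,:3]@np.array([s[0],-s[1],-1]);o=P[:3,3]
    return o+r*(h-o[2])/r[2]
E
python3 - <<'E'
from h import *
HU=dict(green=(50,80),blue=(105,125),orange=(5,20),pink=(160,179),)
top=dict(green=58,blue=63,orange=53,pink=48)
cen=dict(green=(166,207),blue=(268,248),orange=(362,242),pink=(460,234))
mouth=dict(green=(89,121),blue=(377-260,130),orange=(658-520,134),pink=(156,387-260))
for f in("top0.pkl","scene0.pkl"):
    d=pickle.load(open(f,"rb"));W=cloud(d);I=d["pixels"];hsv=cv2.cvtColor(I,cv2.COLOR_RGB2HSV);print(f)
    ok=d["z_map"]>0
    for n,(u,v) in cen.items():
        g={"green":(535,343),"blue":(440,100),"orange":(450,-113),"pink":(470,-338)}[n]
        near=ok&(np.hypot(W[...,0]-g[0],W[...,1]-g[1])<60)
        m=near&(hsv[...,1]>90)&(hsv[...,0]>=HU[n][0])&(hsv[...,0]<=HU[n][1])
        lo=m&(W[...,2]<14)
        p=W[m];q=W[lo]
        hull=cv2.convexHull(q[:,:2].astype(np.float32))
        mo=cv2.moments(hull);ang=.5*np.degrees(np.arctan2(2*mo['mu11'],mo['mu20']-mo['mu02']))
        r=cv2.minAreaRect(hull)
        t=W[near&(W[...,2]>top[n]-10)]
        print(n,m.sum(),"cen",round(mo['m10']/mo['m00'],1),round(mo['m01']/mo['m00'],1),"ang",round(ang,1),"rect",np.round([*r[0],*r[1],r[2]],1),"z",np.percentile(p[:,2],[1,50,99]).round(1),"conn",t.mean(0).round(1),len(t),t[:,2].max().round(1))
        if f[0]=='t':
            a,b=mouth[n];print("   mouthray",ray(d,u-25+(a+.5)/5.2-.5,v-25+(b+.5)/5.2-.5,top[n]).round(1))
    # tray corners: rim points z 28
    m=ok&(abs(W[...,2]-28)<4)&(W[...,0]>480)&(W[...,0]<720)&(abs(W[...,1])<300)&(hsv[...,1]<40)&(hsv[...,2]>170)
    m=cv2.morphologyEx(m.astype(np.uint8),cv2.MORPH_CLOSE,np.ones((3,3)))
    nn,l,s,c=cv2.connectedComponentsWithStats(m);k=1+np.argmax(s[1:,4]);q=W[(l==k)&ok];q=q[abs(q[:,2]-28)<5]
    r=cv2.minAreaRect(q[:,:2].astype(np.float32));print("tray",r,len(q))
    t=W[ok&(np.hypot(W[...,0]-590,W[...,1]-172)<50)&(W[...,2]>60)];print("whiteconn",t.mean(0),len(t))
E
```

```text
top0.pkl
green 197 cen 535.1 343.6 ang 50.3 rect [534.3 342.4  56.7  54.3   9.2] z [ 9.4 14.7 42.3] conn [536.4 344.4  57.3] 45 61.3
   mouthray [536.7 346.   58. ]
blue 350 cen 439.4 102.8 ang 4.6 rect [441.3 102.1  76.5  56.6   6.5] z [10.  15.8 47.4] conn [441.  102.3  62.5] 41 66.2
   mouthray [441.6 103.   63. ]
orange 283 cen 449.4 -113.5 ang 18.2 rect [ 451.6 -113.3   58.3   44.5   11.9] z [-1.5 12.7 38.3] conn [ 450.8 -112.3   52.5] 32 56.4
   mouthray [ 451.6 -111.6   53. ]
pink 175 cen 469.8 -342.1 ang -27.4 rect [ 470.2 -341.3   38.3   48.3   72. ] z [-0.3 12.1 32.6] conn [ 469.5 -339.2   47.1] 37 50.7
   mouthray [ 469.9 -340.4   48. ]
tray ((617.4313354492188, 0.790740966796875), (117.68477630615234, 452.0840148925781), 3.7533977031707764) 1416
whiteconn [604.49406484 174.60156688  70.84805372] 88
scene0.pkl
green 246 cen 541.5 344.6 ang 69.0 rect [544.  343.9  69.7  40.8  68.8] z [ 4.4 13.2 41.7] conn [537.6 343.6  56.1] 47 61.2
blue 268 cen 441.0 99.7 ang 17.8 rect [441.4  96.2  76.4  58.5  47.6] z [ 4.7 15.1 46.3] conn [444.9 102.4  60.2] 38 65.6
orange 252 cen 441.4 -114.6 ang 10.5 rect [ 443.  -115.4   78.3   44.2   15. ] z [-1.4 12.7 43.9] conn [ 454.3 -112.    50.3] 41 55.3
pink 198 cen 461.1 -343.2 ang 13.7 rect [ 462.1 -341.3   63.3   36.4   14.5] z [-0.5 11.4 32.5] conn [ 472.6 -339.9   45.4] 48 49.5
tray ((616.9390869140625, -0.3074798583984375), (119.19404602050781, 454.26873779296875), 3.81076717376709) 1654
whiteconn [608.80219856 174.03544702  69.39730035] 104
```

```bash
python3 - <<'E'
from h import *
d=pickle.load(open("top0.pkl","rb"));s=pickle.load(open("scene0.pkl","rb"))
cen=dict(green=(166,207),blue=(268,248),orange=(362,242),pink=(460,234))
dot=dict(green=(164,174),blue=(135,208),orange=(150,191),pink=(131,176))
pos=dict(green=(537,344.7),blue=(442,102.6),orange=(451.8,-112),pink=(470.3,-340))
dim=dict(green=(54,70),blue=(62,81),orange=(46,60),pink=(38,50))
rows=[]
for n,(u,v) in cen.items():
    a,b=dot[n];D=ray(d,u-25+(a+.5)/5.2-.5,v-25+(b+.5)/5.2-.5,14)
    e=np.array(pos[n])-D[:2];ang=np.degrees(np.arctan2(e[1],e[0]));print(n,D.round(1),"ang",ang.round(1),"r",np.hypot(*e).round(1))
    w,l=dim[n];t=np.linspace(0,2*np.pi,60);X=l/2*np.cos(t);Y=w/2*np.sin(t)*(1-.15*np.cos(t));A=np.radians(ang)
    x=pos[n][0]+X*np.cos(A)-Y*np.sin(A);y=pos[n][1]+X*np.sin(A)+Y*np.cos(A)
    row=[]
    for im in(d,s):
        q=px(im,np.c_[pos[n],][:, :].T if 0 else np.array([[*pos[n],15]]))[0].astype(int)
        I=im["pixels"][q[1]-24:q[1]+24,q[0]-24:q[0]+24];c=cv2.resize(I,None,fx=6,fy=6,interpolation=cv2.INTER_CUBIC)
        P=(px(im,np.c_[x,y,0*x+8])-(q-24)+.5)*6
        c=np.ascontiguousarray(c);c0=c.copy();cv2.polylines(c,[P.astype(int)],True,(255,255,255),1);row.append(c)
    rows.append(np.vstack(row))
cv2.imwrite("pics/fit.png",cv2.resize(np.hstack(rows),(800,400))[:,:,::-1])
E
```

```text
green [516.5 327.6  14. ] ang 40.0 r 26.7
blue [406.7 101.1  14. ] ang 2.4 r 35.3
orange [ 426.5 -120.5   14. ] ang 18.5 r 26.7
pink [ 448.9 -339.9   14. ] ang -0.4 r 21.4
```

View pics/fit.png

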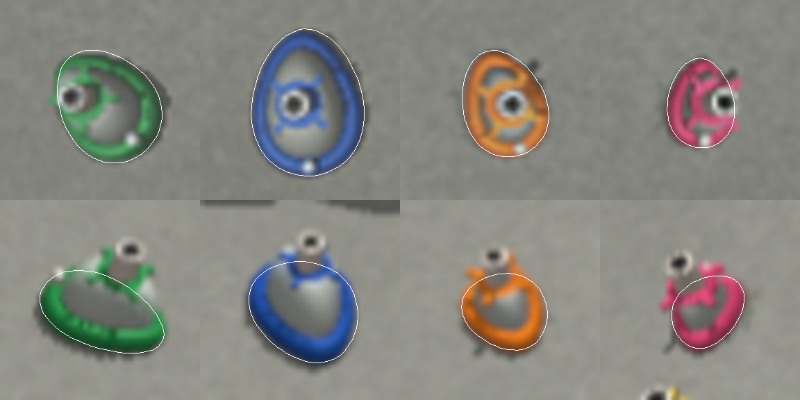

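```bash
cat >> h.py <<'E'
def go(*targets):
    from cell import sensors
    from scipy.spatial.transform import Rotation as R
    s=sensors.read_state();p=np.array(s["eef_pos"]);Rc=R.from_euler("xyz",s["tool_rot"])
    print("t",round(s["clock"],2),"pos",p.round(1),"rot",np.degrees(s["tool_rot"]).round(1),"F",np.round(s["force"],1),"w",round(s["width"],1))
    for x,y,z,yaw in targets:
        Rt=R.from_euler("xyz",[np.pi,0,np.radians(yaw)])
        print((x,y,z,yaw),"->",np.round(Rc.inv().apply(np.array([x,y,z])-p),1).tolist(),np.degrees((Rc.inv()*Rt).as_rotvec()).round(1).tolist())
E
python3 -c "
from h import *
go((537,344.7,130,41),(537,344.7,44.5,41))"
```

```text
t 0.1 pos [281.2 585.4 230.5] rot [1.80e+02 1.00e-01 6.43e+01] F [-0.3  0.7 -0.4] w 85.4
(537, 344.7, 130, 41) -> [-106.0, 334.8, 100.7] [0.0, 0.1, 23.3]
(537, 344.7, 44.5, 41) -> [-105.9, 334.8, 186.2] [0.0, 0.1, 23.3]
```

Candidates: the pink mask is at (460,234), with a yellow look-alike at (460,197). The green mask is at (166,207), with a round teal object at (340,100). Blue is at (268,248) and orange at (362,242), and neither has a look-alike. The crops confirm green, blue, orange and pink as described. The white mask sits at the +y end (238,177), so from there the row must run blue, green, orange, pink toward −y.

Emit:
{"api": "arm_command", "payload": {"rows": [[[-106,335,101,0,0,23.3],[-106,335,101,0,0,23.3],[-106,335,101,0,0,23.3],[-106,335,101,0,0,23.3],[-106,335,101,0,0,23.3],[-106,335,101,0,0,23.3],[-106,335,101,0,0,23.3],[-106,335,101,0,0,23.3],[-106,335,101,0,0,23.3],[-106,335,101,0,0,23.3],[-106,335,101,0,0,23.3],[-106,335,101,0,0,23.3],[-106,335,101,0,0,23.3],[-106,335,101,0,0,23.3],[-106,335,101,0,0,23.3]]], "claw": 0}}

```text
clock: 1.35
eef_pos: [536.6, 346.9, 130.7]
tool_rot: [-3.141, -0.001, 0.719]
force: [-0.6, 0.1, 0.1]
width: 42.4
```

```bash
python3 -c "
from h import *
go((537,344.7,44.5,41))
from cell import get_image
for n in('top','scene'):
    d=get_image(n);pickle.dump(d,open(n+'1.pkl','wb'));cv2.imwrite('pics/%s1.png'%n,d['pixels'][:,:,::-1])"
```

```text
t 1.35 pos [536.6 346.9 130.7] rot [-180.    -0.    41.2] F [-0.6  0.1  0.1] w 42.4
(537, 344.7, 44.5, 41) -> [-1.1, 2.0, 86.1] [-0.0, -0.0, 0.2]
```

View pics/scene1.png

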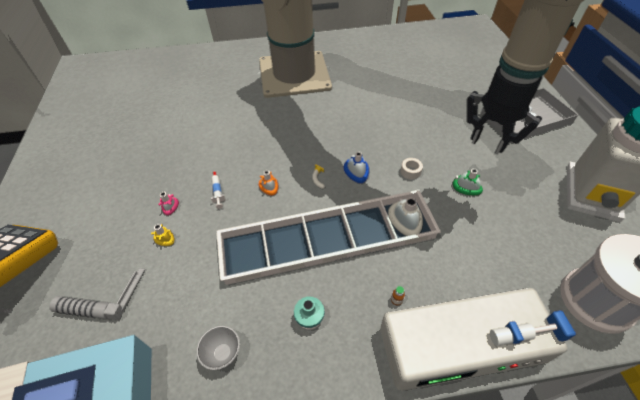

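```bash
python3 -c "
from h import *
d=pickle.load(open('scene1.pkl','rb'));print(px(d,np.array([[536.6,346.9,130.7],[537,345,58]])))
d=pickle.load(open('top1.pkl','rb'));print(px(d,np.array([[536.6,346.9,130.7],[537,345,58]])))
c=d['pixels'][150:270,80:280];cv2.imwrite('pics/t1c.png',cv2.resize(c,None,fx=4,fy=4)[:,:,::-1])
go()
d=__import__('cell').get_image('scene');cv2.imwrite('pics/s1b.png',cv2.resize(d['pixels'][60:210,400:600],None,fx=4,fy=4)[:,:,::-1])
"
```

```text
[[485.09003143 147.01365563]
 [473.69432964 171.05352107]]
[[144.38371594 201.96987049]
 [158.16714691 204.75166836]]
t 1.45 pos [536.9 346.3 130.6] rot [-180.    -0.    41.1] F [ 0.  -0.1 -0.5] w 42.3
```

View pics/t1c.png

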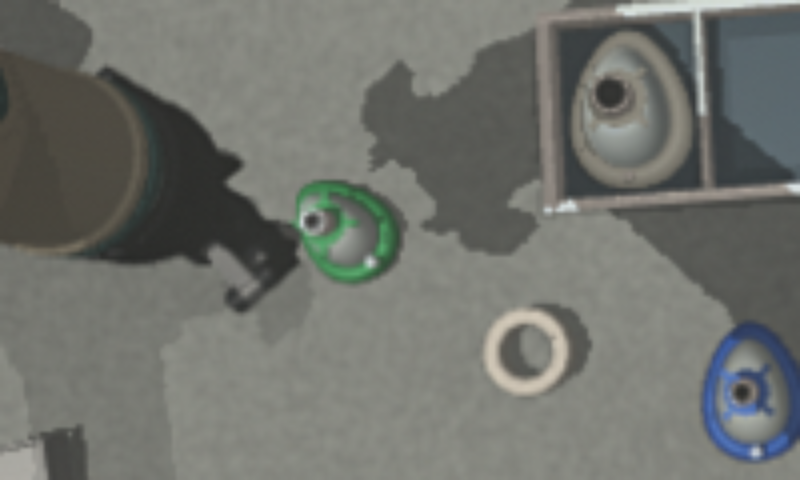

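View pics/s1b.png

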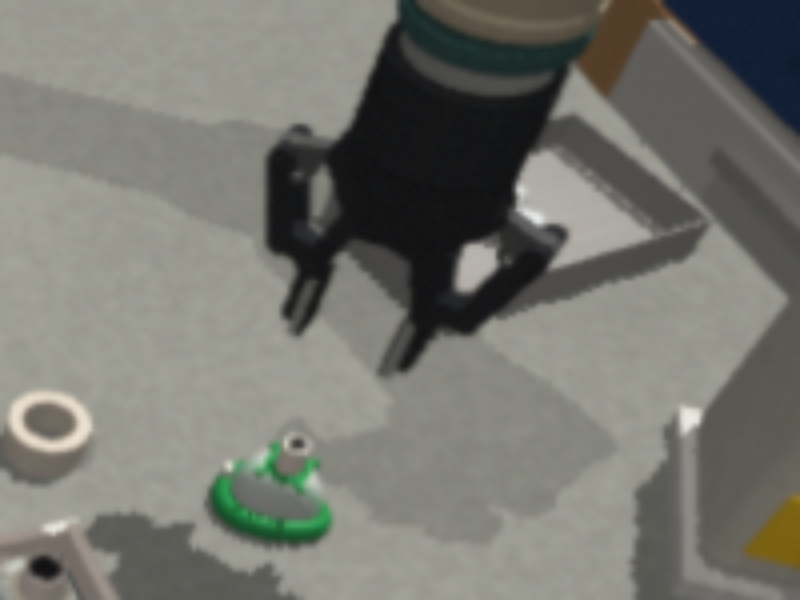

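Emit:
{"api": "arm_command", "payload": {"rows": [[[-1,1.2,40,0,0,0],[-1,1.2,70,0,0,0],[-1,1.2,86,0,0,0],[-1,1.2,86,0,0,0],[-1,1.2,86,0,0,0],[-1,1.2,86,0,0,0]]]}}

```text
clock: 2.0
eef_pos: [538.5, 344.4, 45.6]
tool_rot: [3.141, -0.002, 0.716]
force: [-0.5, 0.3, 0.2]
width: 42.6
```

Emit:
{"api": "arm_command", "payload": {"rows": [[[0,0,0,0,0,0],[0,0,0,0,0,0],[0,0,0,0,0,0],[0,0,0,0,0,0],[0,0,0,0,0,0],[0,0,0,0,0,0],[0,0,0,0,0,0],[0,0,0,0,0,0]]], "claw": -1}}

```text
clock: 2.67
eef_pos: [538.4, 344.3, 45.9]
tool_rot: [3.141, -0.002, 0.716]
force: [-1.9, -0.3, 6.7]
width: 12.3
```

```bash
python3 -c "
from h import *
go((617.3,0.3,160,3.8),(617.3,0.3,50,3.8))
d=__import__('cell').get_image('scene');cv2.imwrite('pics/s2.png',cv2.resize(d['pixels'][80:230,400:600],None,fx=4,fy=4)[:,:,::-1])
"
```

```text
t 2.67 pos [538.4 344.3  45.9] rot [ 1.8e+02 -1.0e-01  4.1e+01] F [-1.9 -0.3  6.7] w 12.3
(617.3, 0.3, 160, 3.8) -> [-166.1, 311.3, -114.5] [-0.0, -0.1, 37.2]
(617.3, 0.3, 50, 3.8) -> [-166.4, 311.3, -4.5] [-0.0, -0.1, 37.2]
```

View pics/s2.png

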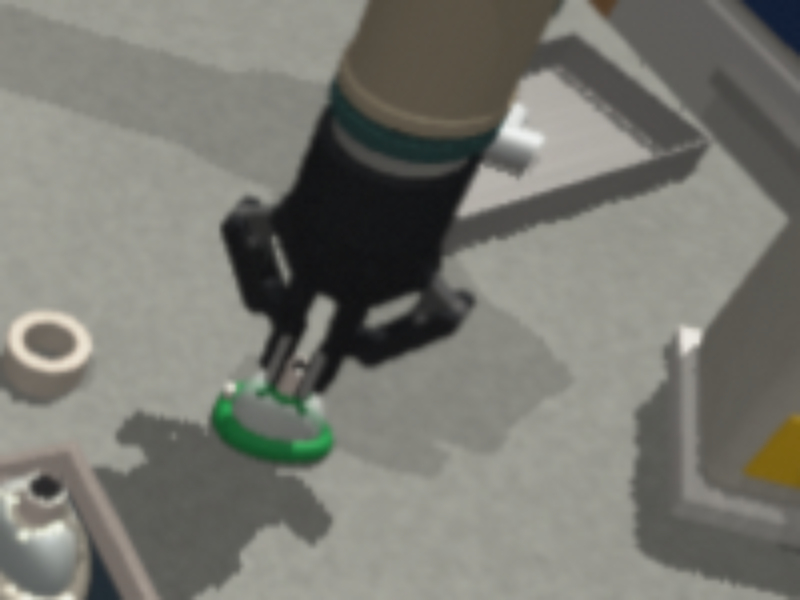

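Emit:
{"api": "arm_command", "payload": {"rows": [[[0,0,-10,0,0,0],[0,0,-30,0,0,0],[0,0,-60,0,0,0],[0,0,-90,0,0,0],[0,0,-114,0,0,0],[0,0,-114,0,0,0],[0,0,-114,0,0,0]]]}}

```text
clock: 3.3
eef_pos: [538.4, 344.4, 160.6]
tool_rot: [3.141, -0.004, 0.716]
force: [0.1, 0.5, -1.3]
width: 11.7
```

```bash
python3 -c "
from h import *
go((617.3,0.3,160,3.8))
d=__import__('cell').get_image('scene');cv2.imwrite('pics/s3.png',cv2.resize(d['pixels'][40:190,400:600],None,fx=4,fy=4)[:,:,::-1])
"
```

```text
t 3.3 pos [538.4 344.4 160.6] rot [180.   -0.2  41. ] F [ 0.1  0.5 -1.3] w 11.7
(617.3, 0.3, 160, 3.8) -> [-166.5, 311.3, 0.0] [-0.1, -0.2, 37.2]
```

View pics/s3.png

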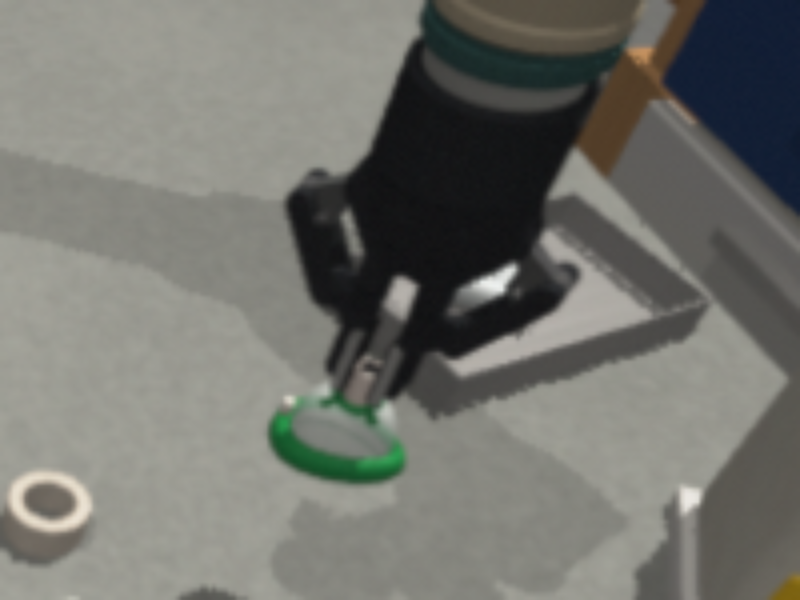

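The green mask is held level at about (485,110) in the full scene picture. Next I carry it to the middle compartment.

Emit:
{"api": "arm_command", "payload": {"rows": [[[-14,26,0,0,0,3],[-42,78,0,0,0,9],[-59,110,0,0,0,14],[-76,142,0,0,0,18],[-92,173,0,0,0,22],[-108,203,0,0,0,25],[-125,234,0,0,0,29],[-142,266,0,0,0,33],[-156,292,0,0,0,36],[-163,305,0,0,0,37.2],[-166.5,311,0,0,0,37.2],[-166.5,311,0,0,0,37.2],[-166.5,311,0,0,0,37.2],[-166.5,311,0,0,0,37.2]]]}}

```text
clock: 4.52
eef_pos: [615.6, 3.1, 157.8]
tool_rot: [-3.139, 0.001, 0.071]
force: [-1.0, 0.3, -0.5]
width: 11.9
```

```bash
python3 -c "
from h import *
go((617.3,0.3,51.5,3.8))
for n in('top','scene'):
    d=__import__('cell').get_image(n);cv2.imwrite('pics/%s4.png'%n,d['pixels'][:,:,::-1])
d=d['pixels'];cv2.imwrite('pics/s4.png',cv2.resize(d[100:300,200:450],None,fx=3,fy=3)[:,:,::-1])
"
```

```text
t 4.52 pos [615.6   3.1 157.8] rot [-1.799e+02  1.000e-01  4.100e+00] F [-1.   0.3 -0.5] w 11.9
(617.3, 0.3, 51.5, 3.8) -> [1.6, 3.1, 106.3] [-0.1, 0.1, 0.3]
```

View pics/s4.png

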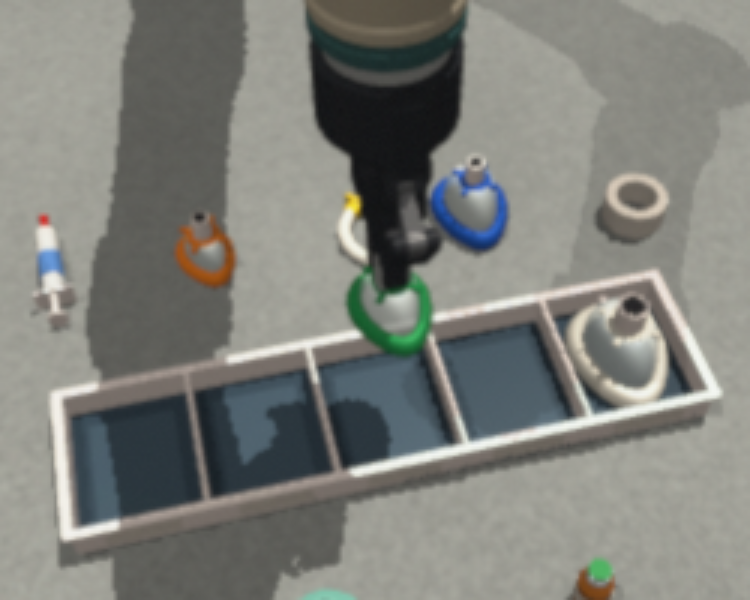

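View pics/top4.png

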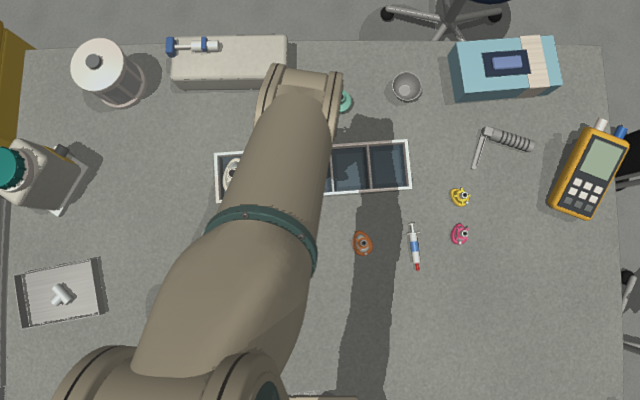

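Emit:
{"api": "arm_command", "payload": {"rows": [[[1,2,30,0,0,0],[1,2,60,0,0,0],[1,2,85,0,0,0],[1,2,98,0,0,0],[1,2,98,0,0,0],[1,2,98,0,0,0],[1,2,98,0,0,0]]]}}

```text
clock: 5.2
eef_pos: [618.5, -1.8, 61.7]
tool_rot: [3.141, -0.003, 0.068]
force: [-0.2, 0.5, 0.2]
width: 11.8
```

```bash
python3 -c "
from h import *
go((617.3,0.3,51,3.8))"
```

```text
t 5.2 pos [618.5  -1.8  61.7] rot [ 1.8e+02 -1.0e-01  3.9e+00] F [-0.2  0.5  0.2] w 11.8
(617.3, 0.3, 51, 3.8) -> [-1.1, -2.1, 10.7] [0.0, -0.1, 0.1]
```

Emit:
{"api": "arm_command", "payload": {"rows": [[[-1,-2,4,0,0,0],[-1,-2,8,0,0,0],[-1,-2,10.5,0,0,0],[-1,-2,10.5,0,0,0],[-1,-2,10.5,0,0,0]]]}}

```text
clock: 5.62
eef_pos: [616.3, -0.1, 49.9]
tool_rot: [-3.142, -0.0, 0.067]
force: [0.6, -0.1, -0.2]
width: 11.8
```

```bash
python3 -c "
from h import *
go((617.3,0.3,51,3.8))
d=__import__('cell').get_image('scene')['pixels'];cv2.imwrite('pics/s5.png',cv2.resize(d[100:300,200:450],None,fx=3,fy=3)[:,:,::-1])"
```

```text
t 5.62 pos [ 6.163e+02 -1.000e-01  4.990e+01] rot [-180.    -0.     3.8] F [ 0.6 -0.1 -0.2] w 11.8
(617.3, 0.3, 51, 3.8) -> [1.0, -0.3, -1.1] [-0.0, -0.0, 0.0]
```

View pics/s5.png

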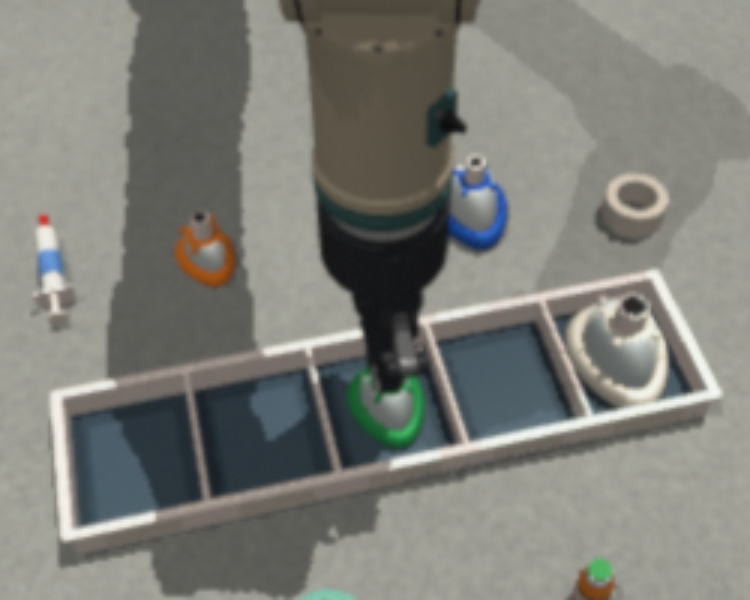

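Emit:
{"api": "arm_command", "payload": {"rows": [[[0.5,0,1,0,0,0],[0.5,0,2,0,0,0],[0.5,0,2,0,0,0],[0.5,0,2,0,0,0]]]}}

```text
clock: 6.0
eef_pos: [616.3, -0.1, 49.8]
tool_rot: [-3.141, 0.0, 0.067]
force: [-4.9, 0.8, 15.3]
width: 12.1
```

Contact made, so I release it and lift.

Emit:
{"api": "arm_command", "payload": {"rows": [[[0,0,0,0,0,0],[0,0,0,0,0,0],[0,0,0,0,0,0],[0,0,0,0,0,0],[0,0,-5,0,0,0],[0,0,-15,0,0,0],[0,0,-45,0,0,0],[0,0,-80,0,0,0],[0,0,-80,0,0,0],[0,0,-80,0,0,0],[0,0,-80,0,0,0]]], "claw": 0}}

```text
clock: 6.92
eef_pos: [616.6, 0.1, 128.3]
tool_rot: [-3.141, -0.0, 0.067]
force: [-0.1, -0.7, -0.5]
width: 42.7
```

```bash
python3 -c "
from h import *
go((442.5,102.6,150,2.4))
d=__import__('cell').get_image('scene')['pixels'];cv2.imwrite('pics/s6.png',cv2.resize(d[100:300,200:450],None,fx=3,fy=3)[:,:,::-1])"
```

```text
t 6.92 pos [6.166e+02 1.000e-01 1.283e+02] rot [-180.    -0.     3.8] F [-0.1 -0.7 -0.5] w 42.7
(442.5, 102.6, 150, 2.4) -> [-166.8, -114.0, -21.8] [-0.0, -0.0, 1.4]
```

View pics/s6.png

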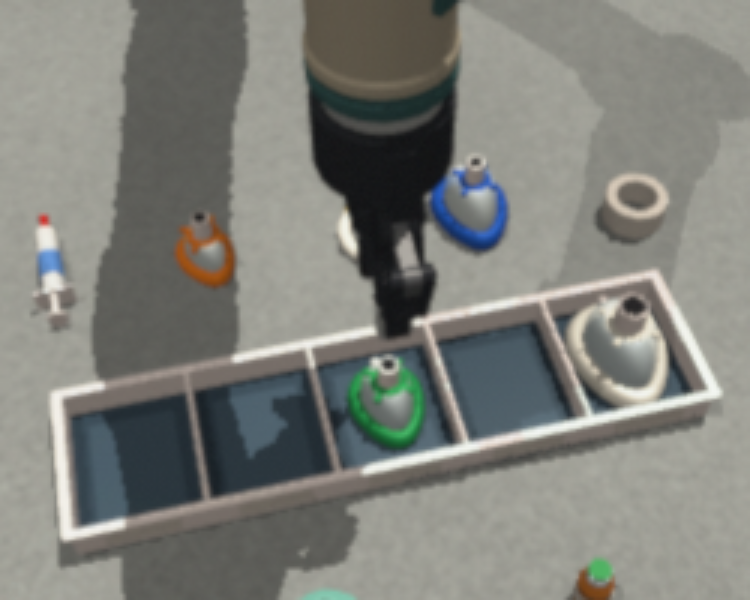

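The green mask rests upright in the middle compartment, at crop (387,400). Blue next.

Emit:
{"api": "arm_command", "payload": {"rows": [[[-14,-9.5,-10,0,0,0],[-42,-29,-22,0,0,0.5],[-70,-48,-22,0,0,1],[-98,-67,-22,0,0,1.4],[-126,-86,-22,0,0,1.4],[-150,-103,-22,0,0,1.4],[-167,-114,-22,0,0,1.4],[-167,-114,-22,0,0,1.4],[-167,-114,-22,0,0,1.4],[-167,-114,-22,0,0,1.4],[-167,-114,-22,0,0,1.4],[-167,-114,-22,0,0,1.4]]]}}

```text
clock: 7.97
eef_pos: [443.3, 101.7, 149.6]
tool_rot: [3.141, -0.0, 0.041]
force: [-0.5, -0.4, -0.0]
width: 42.6
```

```bash
python3 -c "
from h import *
go((442.5,102.6,50,2.4))"
```

```text
t 7.97 pos [443.3 101.7 149.6] rot [180.   -0.    2.4] F [-0.5 -0.4 -0. ] w 42.6
(442.5, 102.6, 50, 2.4) -> [-0.8, -1.0, 99.6] [0.0, -0.0, -0.0]
```

Emit:
{"api": "arm_command", "payload": {"rows": [[[-0.5,-1,30,0,0,0],[-0.5,-1,60,0,0,0],[-0.5,-1,85,0,0,0],[-0.5,-1,99,0,0,0],[-0.5,-1,99,0,0,0],[-0.5,-1,99,0,0,0],[-0.5,-1,99,0,0,0]]]}}

```text
clock: 8.55
eef_pos: [442.7, 103.1, 51.4]
tool_rot: [3.142, -0.001, 0.042]
force: [-0.3, 0.2, -0.3]
width: 42.6
```

Emit:
{"api": "arm_command", "payload": {"rows": [[[0,0,0,0,0,0],[0,0,0,0,0,0],[0,0,0,0,0,0],[0,0,0,0,0,0],[0,0,0,0,0,0],[0,0,0,0,0,0],[0,0,0,0,0,0],[0,0,0,0,0,0]]], "claw": -1}}

```text
clock: 9.22
eef_pos: [442.6, 103.7, 51.9]
tool_rot: [-3.141, -0.002, 0.043]
force: [0.0, 0.0, 5.8]
width: 11.9
```

```bash
python3 -c "
from h import *
go()"
```

```text
t 9.22 pos [442.6 103.7  51.9] rot [-1.8e+02 -1.0e-01  2.4e+00] F [0.  0.  5.8] w 11.9
```

Emit:
{"api": "arm_command", "payload": {"rows": [[[0,0,-10,0,0,0],[0,0,-30,0,0,0],[0,0,-60,0,0,0],[0,0,-90,0,0,0],[0,0,-110,0,0,0],[0,0,-110,0,0,0],[0,0,-110,0,0,0]]]}}

```text
clock: 9.8
eef_pos: [442.6, 104.0, 162.2]
tool_rot: [-3.14, -0.003, 0.043]
force: [0.5, 0.4, 0.1]
width: 11.5
```

```bash
python3 -c "
from h import *
go((611.5,88.1,160,3.8))
d=__import__('cell').get_image('scene')['pixels'];cv2.imwrite('pics/s7.png',cv2.resize(d[60:260,250:500],None,fx=3,fy=3)[:,:,::-1])"
```

```text
t 9.8 pos [442.6 104.  162.2] rot [-179.9   -0.2    2.5] F [0.5 0.4 0.1] w 11.5
(611.5, 88.1, 160, 3.8) -> [168.1, 23.2, 2.7] [-0.1, -0.2, -1.3]
```

View pics/s7.png

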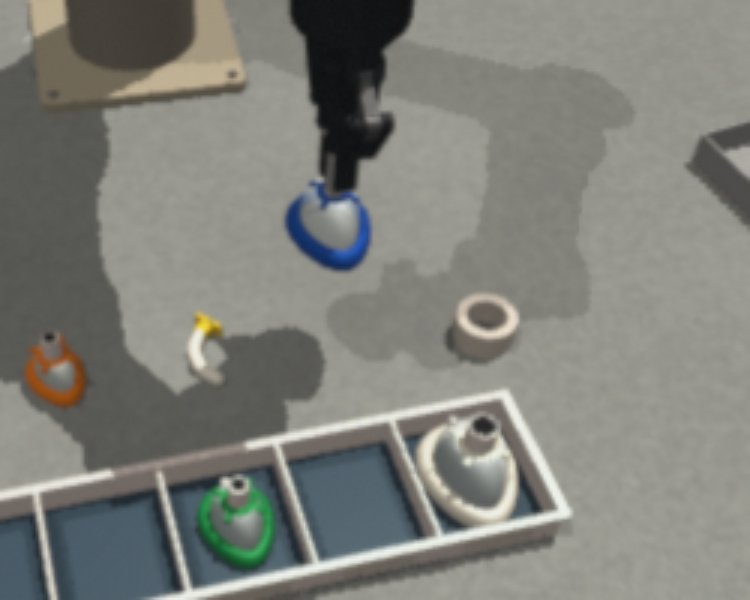

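The blue mask is held at crop (330,225). Now over to its compartment.

Emit:
{"api": "arm_command", "payload": {"rows": [[[14,2,0,0,0,0],[42,6,0,0,0,-0.5],[70,10,0,0,0,-1],[98,14,0,0,0,-1.3],[126,17,0,0,0,-1.3],[150,21,0,0,0,-1.3],[163,22.5,0,0,0,-1.3],[168,23,0,0,0,-1.3],[168,23,0,0,0,-1.3],[168,23,0,0,0,-1.3],[168,23,0,0,0,-1.3],[168,23,0,0,0,-1.3]]]}}

```text
clock: 10.85
eef_pos: [609.4, 88.0, 160.6]
tool_rot: [-3.141, 0.001, 0.066]
force: [0.3, 0.0, -0.7]
width: 11.5
```

```bash
python3 -c "
from h import *
go((611.5,88.1,64,3.8))"
```

```text
t 10.85 pos [609.4  88.  160.6] rot [-1.8e+02  1.0e-01  3.8e+00] F [ 0.3  0.  -0.7] w 11.5
(611.5, 88.1, 64, 3.8) -> [2.2, 0.1, 96.6] [-0.0, 0.1, -0.0]
```

Emit:
{"api": "arm_command", "payload": {"rows": [[[1.5,0,30,0,0,0],[1.5,0,60,0,0,0],[1.5,0,83,0,0,0],[1.5,0,96,0,0,0],[1.5,0,96,0,0,0],[1.5,0,96,0,0,0],[1.5,0,96,0,0,0]]]}}

```text
clock: 11.43
eef_pos: [613.3, 87.8, 66.3]
tool_rot: [-3.141, -0.002, 0.065]
force: [0.4, -0.5, -0.6]
width: 11.5
```

```bash
python3 -c "
from h import *
go((611.5,88.1,56,3.8))
d=__import__('cell').get_image('scene')['pixels'];cv2.imwrite('pics/s8.png',cv2.resize(d[100:300,200:450],None,fx=3,fy=3)[:,:,::-1])"
```

```text
t 11.43 pos [613.3  87.8  66.3] rot [-1.8e+02 -1.0e-01  3.7e+00] F [ 0.4 -0.5 -0.6] w 11.5
(611.5, 88.1, 56, 3.8) -> [-1.8, -0.4, 10.3] [-0.0, -0.1, -0.1]
```

View pics/s8.png

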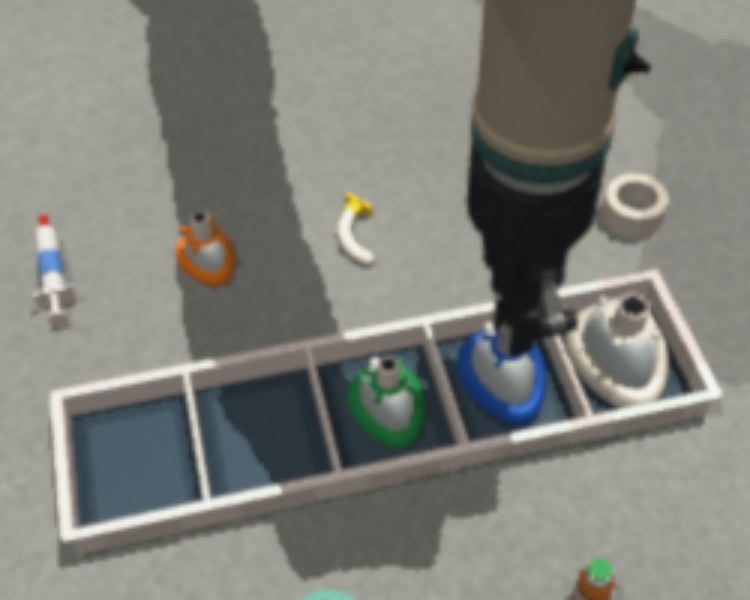

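Emit:
{"api": "arm_command", "payload": {"rows": [[[-1.5,0,4,0,0,0],[-1.5,0,8,0,0,0],[-1.5,0,10.5,0,0,0],[-1.5,0,11.5,0,0,0],[-1.5,0,11.5,0,0,0]]]}}

```text
clock: 11.9
eef_pos: [610.9, 87.7, 55.9]
tool_rot: [-3.141, -0.001, 0.065]
force: [-4.4, 0.6, 18.4]
width: 11.6
```

Emit:
{"api": "arm_command", "payload": {"rows": [[[0,0,0,0,0,0],[0,0,0,0,0,0],[0,0,0,0,0,0],[0,0,0,0,0,0],[0,0,-5,0,0,0],[0,0,-15,0,0,0],[0,0,-45,0,0,0],[0,0,-80,0,0,0],[0,0,-90,0,0,0],[0,0,-90,0,0,0],[0,0,-90,0,0,0]]], "claw": 0}}

```text
clock: 12.82
eef_pos: [611.0, 87.8, 144.3]
tool_rot: [-3.141, -0.002, 0.065]
force: [-0.1, -0.1, 0.4]
width: 42.8
```

```bash
python3 -c "
from h import *
go((452.5,-112,145,18.5))"
```

```text
t 12.82 pos [611.   87.8 144.3] rot [-1.8e+02 -1.0e-01  3.8e+00] F [-0.1 -0.1  0.4] w 42.8
(452.5, -112, 145, 18.5) -> [-171.2, 189.0, -1.1] [-0.0, -0.1, -14.7]
```

Emit:
{"api": "arm_command", "payload": {"rows": [[[-14,16,0,0,0,-1],[-41,45,-1,0,0,-4],[-68,75,-1,0,0,-7],[-95,105,-1,0,0,-9],[-122,135,-1,0,0,-11],[-148,164,-1,0,0,-14],[-165,182,-1,0,0,-14.7],[-171,189,-1,0,0,-14.7],[-171,189,-1,0,0,-14.7],[-171,189,-1,0,0,-14.7],[-171,189,-1,0,0,-14.7],[-171,189,-1,0,0,-14.7]]]}}

```text
clock: 13.82
eef_pos: [453.6, -110.4, 144.0]
tool_rot: [-3.141, -0.0, 0.325]
force: [-0.3, -0.2, -0.0]
width: 42.8
```

```bash
python3 -c "
from h import *
go((452.5,-112,40,18.5))
d=__import__('cell').get_image('scene')['pixels'];cv2.imwrite('pics/s9.png',cv2.resize(d[100:300,200:450],None,fx=3,fy=3)[:,:,::-1])"
```

```text
t 13.82 pos [ 453.6 -110.4  144. ] rot [-180.    -0.    18.6] F [-0.3 -0.2 -0. ] w 42.8
(452.5, -112, 40, 18.5) -> [-1.6, 1.2, 104.0] [-0.0, -0.0, 0.1]
```

View pics/s9.png

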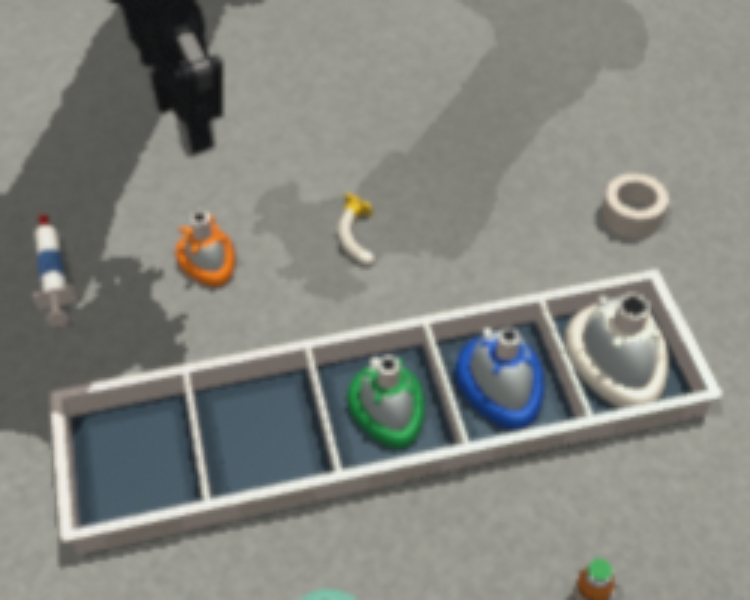

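Blue and green are in place, at crop (500,380) and (387,400). I lower onto orange.

Emit:
{"api": "arm_command", "payload": {"rows": [[[-1,0.5,30,0,0,0],[-1,0.5,60,0,0,0],[-1,0.5,88,0,0,0],[-1,0.5,103,0,0,0],[-1,0.5,103,0,0,0],[-1,0.5,103,0,0,0],[-1,0.5,103,0,0,0]]]}}

```text
clock: 14.45
eef_pos: [452.4, -112.6, 41.9]
tool_rot: [3.141, -0.001, 0.323]
force: [-0.1, 0.2, 0.1]
width: 42.8
```

Emit:
{"api": "arm_command", "payload": {"rows": [[[0,0,0,0,0,0],[0,0,0,0,0,0],[0,0,0,0,0,0],[0,0,0,0,0,0],[0,0,0,0,0,0],[0,0,0,0,0,0],[0,0,0,0,0,0],[0,0,0,0,0,0]]], "claw": -1}}

```text
clock: 15.12
eef_pos: [452.4, -113.0, 42.4]
tool_rot: [3.141, -0.002, 0.322]
force: [-0.5, 0.4, 6.3]
width: 11.4
```

Emit:
{"api": "arm_command", "payload": {"rows": [[[0,0,-10,0,0,0],[0,0,-30,0,0,0],[0,0,-60,0,0,0],[0,0,-90,0,0,0],[0,0,-110,0,0,0],[0,0,-110,0,0,0],[0,0,-110,0,0,0]]]}}

```text
clock: 15.7
eef_pos: [452.4, -113.0, 152.9]
tool_rot: [3.14, -0.003, 0.322]
force: [-0.4, 0.3, 0.0]
width: 11.7
```

```bash
python3 -c "
from h import *
go((623.1,-87.5,150,3.8))
d=__import__('cell').get_image('scene')['pixels'];cv2.imwrite('pics/s10.png',cv2.resize(d[60:260,150:400],None,fx=3,fy=3)[:,:,::-1])"
```

```text
t 15.7 pos [ 452.4 -113.   152.9] rot [179.9  -0.2  18.5] F [-0.4  0.3  0. ] w 11.7
(623.1, -87.5, 150, 3.8) -> [170.0, 29.9, 3.5] [0.1, -0.2, 14.7]
```

View pics/s10.png

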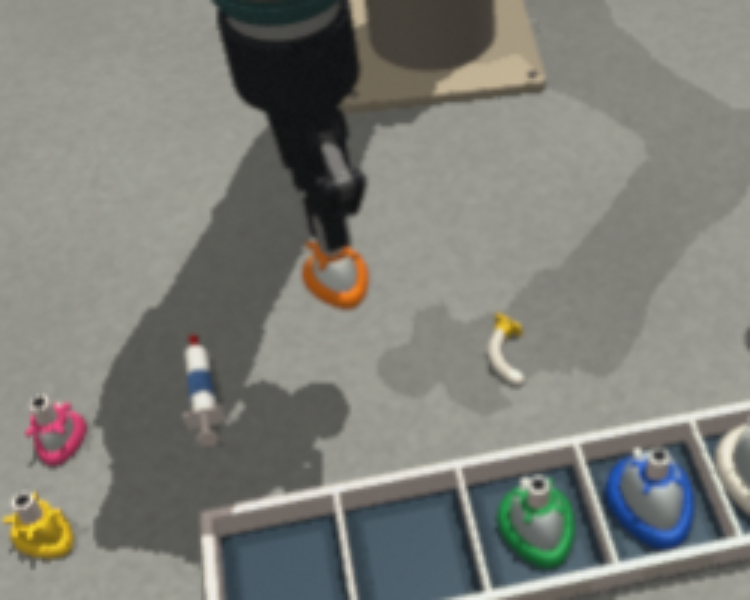

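The orange mask is held at crop (337,275).

Emit:
{"api": "arm_command", "payload": {"rows": [[[14,2.5,0,0,0,1],[42,7.5,0,0,0,4],[70,12,0,0,0,7],[98,17,0,0,0,10],[126,22,0,0,0,12],[150,26,0,0,0,14],[164,29,0,0,0,14.7],[170,30,0,0,0,14.7],[170,30,0,0,0,14.7],[170,30,0,0,0,14.7],[170,30,0,0,0,14.7],[170,30,0,0,0,14.7],[170,30,0,0,0,14.7]]]}}

```text
clock: 16.83
eef_pos: [621.5, -88.0, 151.4]
tool_rot: [-3.141, 0.001, 0.065]
force: [-0.0, 0.2, -1.1]
width: 12.1
```

```bash
python3 -c "
from h import *
go((623.1,-87.5,55,3.8))"
```

```text
t 16.83 pos [621.5 -88.  151.4] rot [-180.     0.     3.7] F [-0.   0.2 -1.1] w 12.1
(623.1, -87.5, 55, 3.8) -> [1.7, -0.3, 96.4] [-0.0, 0.0, -0.1]
```

Emit:
{"api": "arm_command", "payload": {"rows": [[[1,0,30,0,0,0],[1,0,60,0,0,0],[1,0,83,0,0,0],[1,0,96,0,0,0],[1,0,96,0,0,0],[1,0,96,0,0,0],[1,0,96,0,0,0]]]}}

```text
clock: 17.42
eef_pos: [624.4, -88.0, 56.8]
tool_rot: [3.141, -0.002, 0.065]
force: [-0.2, -0.1, 0.3]
width: 11.6
```

```bash
python3 -c "
from h import *
go((623.1,-87.5,46,3.8))
d=__import__('cell').get_image('scene')['pixels'];cv2.imwrite('pics/s11.png',cv2.resize(d[100:300,200:450],None,fx=3,fy=3)[:,:,::-1])"
```

```text
t 17.42 pos [624.4 -88.   56.8] rot [ 1.8e+02 -1.0e-01  3.7e+00] F [-0.2 -0.1  0.3] w 11.6
(623.1, -87.5, 46, 3.8) -> [-1.3, -0.6, 10.8] [0.0, -0.1, -0.1]
```

View pics/s11.png

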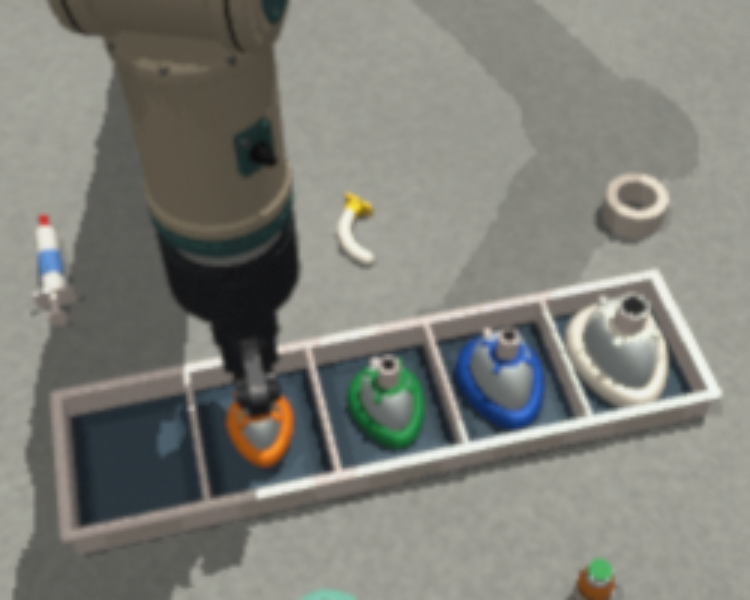

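Emit:
{"api": "arm_command", "payload": {"rows": [[[-1,-0.5,4,0,0,0],[-1,-0.5,8,0,0,0],[-1,-0.5,10.5,0,0,0],[-1,-0.5,11.5,0,0,0],[-1,-0.5,11.5,0,0,0]]]}}

```text
clock: 17.88
eef_pos: [622.7, -87.0, 46.4]
tool_rot: [-3.141, -0.001, 0.065]
force: [-5.3, 1.8, 17.2]
width: 11.4
```

Emit:
{"api": "arm_command", "payload": {"rows": [[[0,0,0,0,0,0],[0,0,0,0,0,0],[0,0,0,0,0,0],[0,0,0,0,0,0],[0,0,-5,0,0,0],[0,0,-15,0,0,0],[0,0,-45,0,0,0],[0,0,-80,0,0,0],[0,0,-95,0,0,0],[0,0,-95,0,0,0],[0,0,-95,0,0,0]]], "claw": 0}}

```text
clock: 18.8
eef_pos: [623.1, -87.2, 140.5]
tool_rot: [3.141, -0.003, 0.065]
force: [-0.9, -0.3, -1.2]
width: 42.8
```

```bash
python3 -c "
from h import *
go((470.8,-340,140,-0.4))"
```

```text
t 18.8 pos [623.1 -87.2 140.5] rot [180.   -0.2   3.7] F [-0.9 -0.3 -1.2] w 42.8
(470.8, -340, 140, -0.4) -> [-168.5, 242.3, 0.1] [0.0, -0.2, 4.1]
```

Emit:
{"api": "arm_command", "payload": {"rows": [[[-12,17,0,0,0,0.5],[-35,50,0,0,0,1],[-58,83,0,0,0,2],[-81,116,0,0,0,3],[-104,150,0,0,0,4],[-127,183,0,0,0,4.1],[-150,216,0,0,0,4.1],[-163,235,0,0,0,4.1],[-168.5,242,0,0,0,4.1],[-168.5,242,0,0,0,4.1],[-168.5,242,0,0,0,4.1],[-168.5,242,0,0,0,4.1],[-168.5,242,0,0,0,4.1]]]}}

```text
clock: 19.88
eef_pos: [471.5, -337.0, 138.4]
tool_rot: [-3.14, -0.0, -0.002]
force: [0.3, 0.6, -0.1]
width: 42.7
```

```bash
python3 -c "
from h import *
go((470.8,-340,35,-.4))
d=__import__('cell').get_image('scene')['pixels'];cv2.imwrite('pics/s12.png',cv2.resize(d[100:300,100:350],None,fx=3,fy=3)[:,:,::-1])"
```

```text
t 19.88 pos [ 471.5 -337.   138.4] rot [-1.799e+02 -0.000e+00 -1.000e-01] F [ 0.3  0.6 -0.1] w 42.7
(470.8, -340, 35, -0.4) -> [-0.7, 3.1, 103.4] [-0.1, -0.0, 0.3]
```

View pics/s12.png

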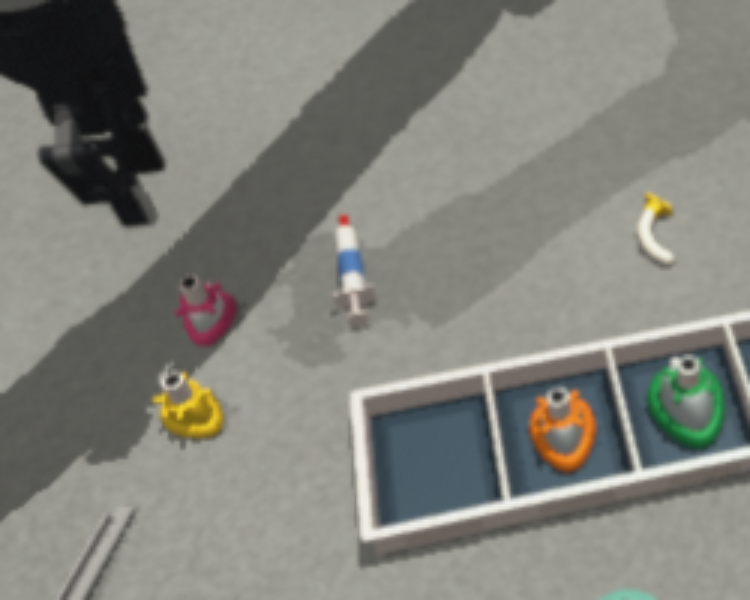

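Orange is in place at crop (562,430). Pink is at crop (205,310), below the gripper.

Emit:
{"api": "arm_command", "payload": {"rows": [[[-0.5,1,30,0,0,0],[-0.5,1,60,0,0,0],[-0.5,1,80,0,0,0],[-0.5,1,80,0,0,0],[-0.5,1,80,0,0,0],[-0.5,1,80,0,0,0]]]}}

```text
clock: 20.43
eef_pos: [470.5, -340.6, 59.8]
tool_rot: [3.141, -0.001, -0.005]
force: [-0.5, -0.6, -0.2]
width: 42.8
```

```bash
python3 -c "
from h import *
go((470.8,-340,35,-.4))
d=__import__('cell').get_image('scene')['pixels'];cv2.imwrite('pics/s13.png',cv2.resize(d[120:260,100:260],None,fx=4,fy=4)[:,:,::-1])"
```

```text
t 20.43 pos [ 470.5 -340.6   59.8] rot [ 1.799e+02 -1.000e-01 -3.000e-01] F [-0.5 -0.6 -0.2] w 42.8
(470.8, -340, 35, -0.4) -> [0.2, -0.7, 24.8] [0.1, -0.1, 0.1]
```

View pics/s13.png

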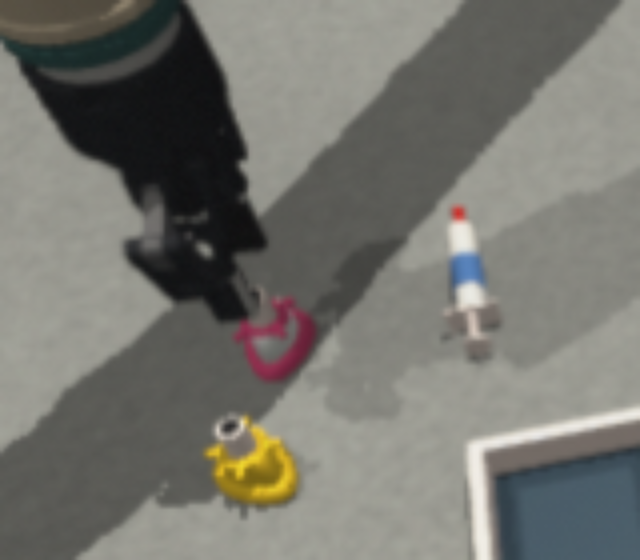

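Emit:
{"api": "arm_command", "payload": {"rows": [[[0,0,12,0,0,0],[0,0,22,0,0,0],[0,0,24,0,0,0],[0,0,24,0,0,0],[0,0,24,0,0,0]]]}}

```text
clock: 20.9
eef_pos: [469.2, -340.5, 34.5]
tool_rot: [-3.141, 0.001, -0.006]
force: [0.2, 0.2, -0.8]
width: 42.8
```

Emit:
{"api": "arm_command", "payload": {"rows": [[[0,0,0,0,0,0],[0,0,0,0,0,0],[0,0,0,0,0,0],[0,0,0,0,0,0],[0,0,0,0,0,0],[0,0,0,0,0,0],[0,0,0,0,0,0],[0,0,0,0,0,0]]], "claw": -1}}

```text
clock: 21.57
eef_pos: [469.8, -340.8, 35.2]
tool_rot: [3.141, -0.001, -0.006]
force: [0.5, 0.3, 5.8]
width: 12.2
```

Emit:
{"api": "arm_command", "payload": {"rows": [[[0,0,-10,0,0,0],[0,0,-30,0,0,0],[0,0,-60,0,0,0],[0,0,-90,0,0,0],[0,0,-110,0,0,0],[0,0,-110,0,0,0],[0,0,-110,0,0,0]]]}}

```text
clock: 22.15
eef_pos: [469.8, -340.8, 146.1]
tool_rot: [3.141, -0.002, -0.006]
force: [-0.8, -0.9, -0.8]
width: 11.8
```

```bash
python3 -c "
from h import *
go((628.9,-175.3,145,3.8))
d=__import__('cell').get_image('scene')['pixels'];cv2.imwrite('pics/s14.png',cv2.resize(d[60:260,60:310],None,fx=3,fy=3)[:,:,::-1])"
```

```text
t 22.15 pos [ 469.8 -340.8  146.1] rot [ 1.799e+02 -1.000e-01 -4.000e-01] F [-0.8 -0.9 -0.8] w 11.8
(628.9, -175.3, 145, 3.8) -> [158.1, -166.5, 1.2] [0.1, -0.1, -4.2]
```

View pics/s14.png

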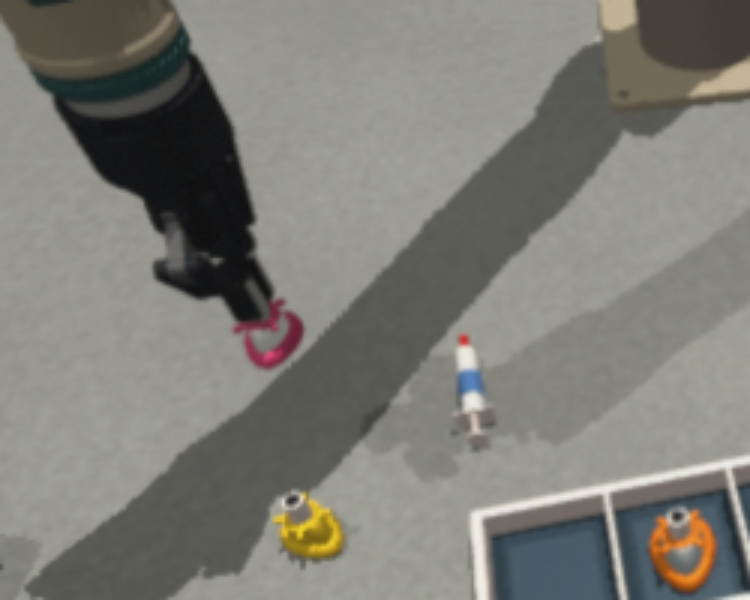

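The pink mask is held at crop (270,340), and yellow is untouched.

Emit:
{"api": "arm_command", "payload": {"rows": [[[13,-14,0,0,0,-0.5],[34,-36,0,0,0,-1],[55,-58,0,0,0,-2],[76,-80,0,0,0,-3],[97,-102,0,0,0,-4],[118,-124,0,0,0,-4.2],[139,-146,0,0,0,-4.2],[152,-160,0,0,0,-4.2],[158,-166.5,0,0,0,-4.2],[158,-166.5,0,0,0,-4.2],[158,-166.5,0,0,0,-4.2],[158,-166.5,0,0,0,-4.2],[158,-166.5,0,0,0,-4.2]]]}}

```text
clock: 23.28
eef_pos: [627.0, -177.4, 144.7]
tool_rot: [3.141, 0.001, 0.064]
force: [0.1, 1.0, -0.4]
width: 11.8
```

```bash
python3 -c "
from h import *
go((628.9,-175.3,49,3.8))"
```

```text
t 23.28 pos [ 627.  -177.4  144.7] rot [1.799e+02 1.000e-01 3.700e+00] F [ 0.1  1.  -0.4] w 11.8
(628.9, -175.3, 49, 3.8) -> [2.2, -2.0, 95.7] [0.1, 0.1, -0.1]
```

Emit:
{"api": "arm_command", "payload": {"rows": [[[1,-0.5,30,0,0,0],[1,-0.5,60,0,0,0],[1,-0.5,83,0,0,0],[1,-0.5,96,0,0,0],[1,-0.5,96,0,0,0],[1,-0.5,96,0,0,0],[1,-0.5,96,0,0,0]]]}}

```text
clock: 23.87
eef_pos: [630.4, -175.5, 50.3]
tool_rot: [3.14, -0.002, 0.066]
force: [0.3, 0.7, 0.1]
width: 12.5
```

```bash
python3 -c "
from h import *
go((628.9,-175.3,39,3.8))
d=__import__('cell').get_image('scene')['pixels'];cv2.imwrite('pics/s15.png',cv2.resize(d[100:300,200:450],None,fx=3,fy=3)[:,:,::-1])"
```

```text
t 23.87 pos [ 630.4 -175.5   50.3] rot [ 1.799e+02 -1.000e-01  3.800e+00] F [0.3 0.7 0.1] w 12.5
(628.9, -175.3, 39, 3.8) -> [-1.5, -0.4, 11.3] [0.1, -0.1, -0.0]
```

View pics/s15.png

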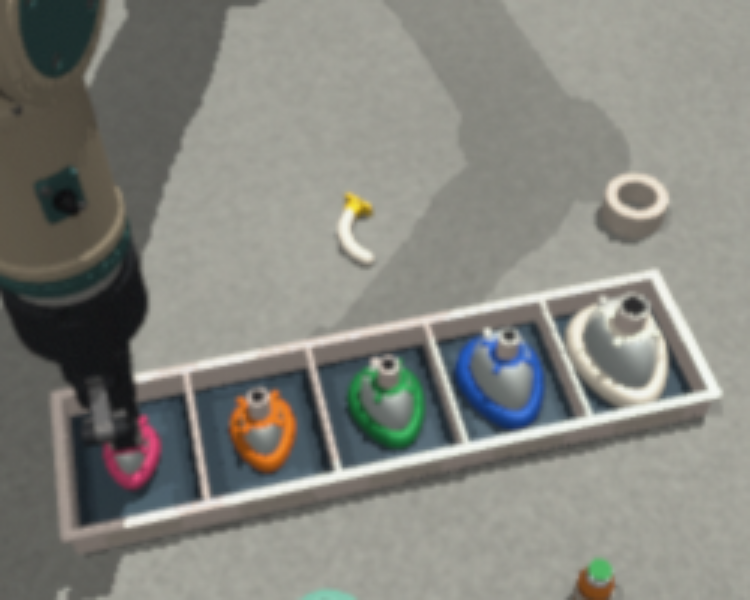

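Emit:
{"api": "arm_command", "payload": {"rows": [[[-1,0,4,0,0,0],[-1,0,8,0,0,0],[-1,0,10.5,0,0,0],[-1,0,12,0,0,0],[-1,0,12,0,0,0]]]}}

```text
clock: 24.33
eef_pos: [628.7, -174.6, 39.1]
tool_rot: [-3.141, -0.001, 0.067]
force: [-4.1, 2.2, 15.3]
width: 11.6
```

Emit:
{"api": "arm_command", "payload": {"rows": [[[0,0,0,0,0,0],[0,0,0,0,0,0],[0,0,0,0,0,0],[0,0,0,0,0,0],[0,0,-5,0,0,0],[0,0,-15,0,0,0],[0,0,-45,0,0,0],[0,0,-80,0,0,0],[0,0,-100,0,0,0],[0,0,-100,0,0,0],[0,0,-100,0,0,0]]], "claw": 0}}

```text
clock: 25.25
eef_pos: [629.6, -174.9, 139.0]
tool_rot: [3.141, -0.004, 0.067]
force: [0.1, 0.0, -0.1]
width: 42.6
```

```bash
python3 -c "
from h import *
go((450,-330,230,3.8))"
```

```text
t 25.25 pos [ 629.6 -174.9  139. ] rot [179.9  -0.2   3.8] F [ 0.1  0.  -0.1] w 42.6
(450, -330, 230, 3.8) -> [-189.2, 142.8, -91.5] [0.1, -0.2, 0.0]
```

Now I move the arm aside so the top camera can see the tray.

Emit:
{"api": "arm_command", "payload": {"rows": [[[-25,19,-20,0,0,0],[-50,38,-40,0,0,0],[-75,57,-60,0,0,0],[-100,76,-80,0,0,0],[-125,95,-90,0,0,0],[-150,114,-90,0,0,0],[-175,132,-90,0,0,0],[-189,143,-90,0,0,0],[-189,143,-90,0,0,0],[-189,143,-90,0,0,0],[-189,143,-90,0,0,0]]]}}

```text
clock: 26.17
eef_pos: [449.9, -328.8, 226.0]
tool_rot: [-3.14, 0.001, 0.068]
force: [0.2, 0.4, -0.7]
width: 42.8
```

```bash
python3 - <<'E'
from h import *
from cell import get_image
d=get_image('top');s=get_image('scene');W=cloud(d);ok=d['z_map']>0
a=np.radians(3.8);ax=np.array([np.cos(a),np.sin(a)]);ay=np.array([-np.sin(a),np.cos(a)]);c=np.array([617.3,.3])
for n,y,h in(("white",176,72),("blue",88,67),("green",0,62),("orange",-88,57),("pink",-176,52)):
    g=c+ay*y;m=ok&(np.hypot(W[...,0]-g[0],W[...,1]-g[1])<35)&(W[...,2]>h-11)
    t=W[m];r=t.mean(0)[:2]-c;print(n,len(t),"tray xy",(r@ax).round(1),(r@ay).round(1),"z",t[:,2].mean().round(1),t[:,2].max().round(1), t.mean(0)[:2].round(1))
cv2.imwrite("pics/endt.png",cv2.resize(d['pixels'][125:220,200:430],None,fx=3.4,fy=3.4,interpolation=cv2.INTER_CUBIC)[:,:,::-1])
cv2.imwrite("pics/ends.png",cv2.resize(s['pixels'][180:300,200:450],None,fx=3.2,fy=3.2,interpolation=cv2.INTER_CUBIC)[:,:,::-1])
E
```

```text
white 82 tray xy -1.1 174.8 z 71.5 75.9 [604.6 174.7]
blue 43 tray xy -1.2 86.0 z 65.8 71.7 [610.4  86. ]
green 43 tray xy -1.5 2.0 z 61.1 64.9 [615.7   2.2]
orange 41 tray xy -1.4 -86.8 z 56.1 60.7 [621.7 -86.4]
pink 39 tray xy -0.4 -173.5 z 51.6 56.5 [ 628.4 -172.8]
```

View pics/endt.png

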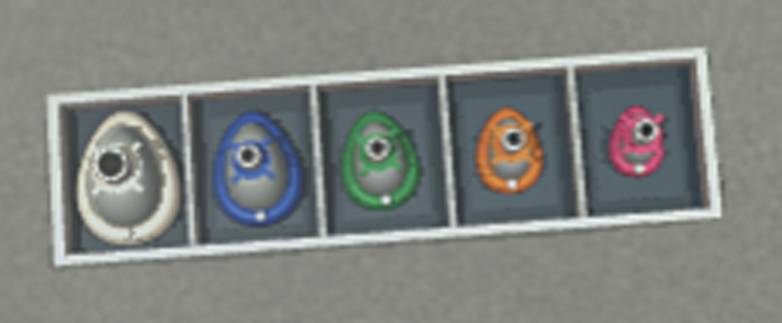

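View pics/ends.png

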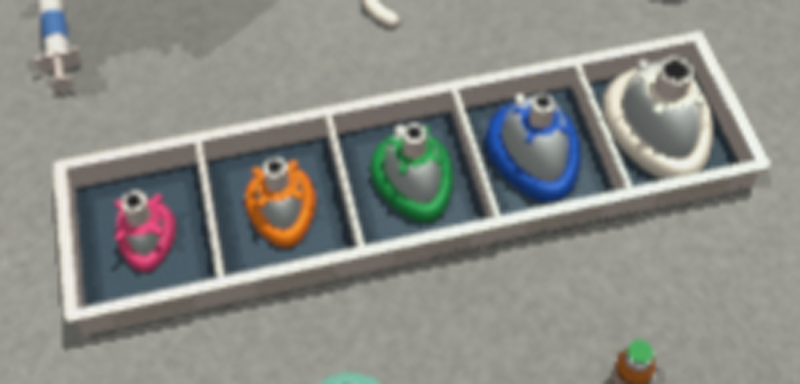

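All four masks are centred, upright and aligned within about 3 mm of their compartment centres. The white mask is at (604.6,174.7), against (604.5,174.6) at the start.

```bash
python3 -c "
from cell import order
print(order.finish_job())"
```

```text
the job is handed in; nothing more can be done
None
```

I put the four loose masks in the tray and handed the job in at about 26 s. From the white mask at the +y end, the row runs blue, green, orange, pink. Each was gripped by its connector, turned in line with the tray, set down cushion first until a light contact of 15–18 N, and released.

**Placement:** The last top-camera measurement put each connector within about 3 mm of its compartment centre, against limits of 15 mm along the row and 18 mm lengthwise. Both cameras show the masks upright, flat and lengthwise.

**White mask:** It moved about 0.1 mm by measurement.

**Clearance:** The arm stands clear of the tray with the gripper empty.

**Disagreements:**
- The measured connector heights read about 3 mm high throughout; the loose masks did the same before I moved them, so I take it as depth noise.
- The finger opening read about 12 mm on the 15 mm connectors, but no mask was seen to slip.

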